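Jack a dropped rack shelf back up to its bolt holes

TASK

The right-hand end of the red rack's shelf has dropped because its bolts are out. Take the crank off its rest, fit it fully down on the square shaft of the column jack, take hold of its grip and wind clockwise until the shelf comes up snug against the two stop lugs on the right-hand posts, where the bolt holes line up. Stop as soon as you feel it come up firm: never force the crank or strain the lugs. Then let go, leaving the crank on the shaft and the other things on the bench alone.

Things in the scene. Friction and masses are not known exactly. Their poses are not given: they have to be found in the camera images.
- rack: Low red steel rack fixed to the bench: four angle posts 200 mm tall, 464 mm apart along its y (+y left), 260 mm along x, and one shelf panel 440 x 250 mm with 30 mm folded edges, loaded with bins (10 to 15 kg). Origin on the bench mid-footprint. The shelf turns on its left bolts (y +215 mm, 135 mm up); its right end has dropped on a wood block. When level its bins' tops are 208 mm up.
- stop_lugs: Two plain steel lugs, 26 x 40 x 8 mm, bolted inside the right-hand front and back posts; their undersides, 150 mm above the bench, stop the shelf's corners when it is level. Fixed to the rack, frame as the rack's. Once the shelf touches them the effort at the crank's grip climbs, within about a third of a turn, from 5 to 6.5 N to 20 N and more; 9 to 13 N is snug (60 to 600 N on the lugs).
- shelf: The shelf panel of the rack, with its bins; a hinge on its left bolts is its only freedom. Origin on the line of the left bolts, mid-depth, 15 mm below its top; x to the back, y to the left, along the panel.
- shelf_hole (a point): Bolt hole at the right end of the shelf's front edge, 425 mm from the left bolts; it moves with the shelf. It starts 20 mm below post_hole and coincides with post_hole when the shelf is level.
- post_hole (a point): The hole in the right-hand front post that the shelf's hole must line up with, 135 mm above the bench; fixed.
- jack: Column screw jack bolted down just right of the rack: base 130 x 100 mm, square dark tube 50 mm wide, 180 mm tall, a cap and a round collar 42 mm across (top 200 mm above the bench), and a steel toe reaching 123 mm along its +y (left) under the shelf's right end. Origin on the bench below the shaft's axis. The toe starts 2 to 11 mm below the shelf: about the first turn lifts nothing.
- shaft_foot (a point): On the axis of the jack's vertical shaft, at the collar's top (200 mm above the bench), where the crank's hub seats. The frame turns with the shaft: its x and y are square to the flats. Above it stands the steel shaft end: 16 mm square for 34 mm, then a round lead-in cone 15 to 10 mm across, 40 mm tall in all.
- screw (a joint): Turn of the jack's shaft in rad, growing clockwise seen from above; 2 pi raises the toe 10 mm, and so the shelf's hole by about 10 mm once the toe bears. It stays where it is left (under more than about 280 N it eases back to that). Winding needs 5 to 6.5 N at the crank's grip. Starts anywhere from 0 to 5.2.
- crank: Loose steel crank, 450 g, parked upright on its rest. Origin: centre of the hub's underside, z up. Square hub 32 mm wide, 46 mm tall; 17.5 mm square socket 41 mm deep in its underside, flats along x and y (fits the shaft four ways, 5 degrees of play). Flat arm 22 mm wide, 10 mm thick (42 to 52 mm up) along +x to x = 102 mm; centre of mass at x = 26 mm; pinch the arm across its width just beyond the hub.
- crank_socket (a point): Centre of the socket's mouth, which is the crank's origin; on shaft_foot when the hub is fully down.
- crank_grip (a point): Middle of the crank's black upright grip, a sleeve 25 mm across, 50 mm tall (55 to 105 mm above the hub's underside) at x = 90 mm on the arm. The sleeve spins freely on its pin, so a hand that holds it need not turn while it circles the shaft at 90 mm radius.
- crank_rest: Plywood crank rest fixed to the bench, 175 x 62 x 12 mm: a round steel stub 13.6 mm across and 18 mm tall stands in the crank's socket and a wood block 54 mm high (with the board) carries the end of its arm. Origin on the bench below the stub; x along the parked arm. Lift the crank straight up off it.
- spanner: Bystander: steel spanner 170 mm long lying along its x; origin at its middle on the bench. Leave alone.
- screwdriver: Bystander: screwdriver 200 mm long lying along its x, black handle; origin at its middle on the bench. Leave alone.
- bolt1: Bystander: 8 mm bolt with nut, 45 mm long, lying in front of the rack; origin on the bench. Leave alone.
- bolt2: Bystander: a second 8 mm bolt with nut, as bolt1. Leave alone.
- level: Bystander: aluminium spirit level 250 x 22 x 48 mm standing on edge, along its x; origin at its middle on the bench. Leave alone.
- tub: Bystander: small open carton 130 x 100 x 70 mm; origin at its middle on the bench. Leave alone.

How it is judged:
On the way, in this order (a step that is already met when the one before it is completed fails the run):
1. the crank's hub sits fully down on the jack's square shaft (z of crank_socket in the frame of shaft_foot between -0.004 and 0.006 m and horizontal distance between crank_socket and shaft_foot below 0.005 m and angle between crank's own z axis and vertical below 0.15 rad), for 0.2 s.
2. the shelf has come up at least 10 mm while the crank, still fully down on the shaft, is held (all of step 1 and z of shelf_hole in the frame of post_hole above -0.01 m and contact force between the fingers and crank above 1 N), for 0.1 s.
At the end, for the whole second after the job is handed in: The shelf bears on the stop lugs with 60 N or more, its bolt hole level with the post's within 3 mm, and the crank is let go, at rest and still fully down on the jack's shaft (hub within 6 mm of the collar) (all of step 1 and contact force between stop_lugs and shelf above 60 N and z of shelf_hole in the frame of post_hole between -0.003 and 0.003 m and linear speed of crank below 0.02 m/s); the robot touches nothing.
It fails at once if the crank is forced: it presses on the jack with over 300 N (contact force between crank and jack above 300 N).
It fails at once if the shelf is strained: it presses on the stop lugs with over 600 N (contact force between stop_lugs and shelf above 600 N).
It fails at once if a bystander is pushed over 25 mm from its place (distance of any of spanner, screwdriver, bolt1, bolt2, level, tub from where it was at the start of the episode above 0.025 m).
It also fails if it takes over 72 s, if anything falls off the work surface, if the arm or the gripper's body presses on something with over 40 N, if the wrist force passes 120 N, or if a joint passes its speed limit or range.

ROBOT

A 7-joint arm with a two-finger parallel gripper is mounted at the origin on the work surface. World frame = base frame: x ahead of the robot, y to its left, z up, the work surface at z = 0. Lengths are in m, angles in rad, forces in N, time in s.
With the tool pointing down it reaches from about 0.425 to 0.875 m from the base axis. Payload 8.4 kg.
Tool frame: the origin (TCP) lies between the finger pads; the fingertips stand 22 mm ahead of it and the grasp point (between the pads) lies 3 mm ahead of it (arm.nose_length is the distance from the TCP to the fingertips, in m); x points along the fingers, z is the direction in which the jaws open and shut, and the axes are right-handed (so a half turn about x gives the same grasp; the last joint's range is limited). The gripper opens to 87 mm and grips with 3 to 60 N. Pads are 19 mm wide; open, the fingers measure 117 mm over their backs; the gripper's body (75 mm by 190 mm) begins 51 mm behind the grasp point.
Start: joints at [1.163, 0.333, 0.04, 1.465, -0.013, 1.343, -0.059], TCP at [0.198, -0.619, 0.245] pointing down, gripper open.
Joint ranges: [-2.58, 2.58], [-0.38, 2.09], [-1.3, 1.39], [0.25, 2.4], [-1.5, 4.64], [0.08, 2.09], [-2.65, 2.65]. Speed limits (rad/s): [2.22, 2.22, 2.79, 2.79, 3.14, 3.14, 3.14].

INTERFACE

Orientations are given as a unit quaternion [x, y, z, w].
In Python, from workcell import arm gives the robot as it stands.
- The arm moves only by the shell command python3 -m jog 'ROWS' [FORCE]. ROWS is JSON, a list of rows, each an object with "xyz": the shift along the tool's x, y, z in mm, a list of three; "twist": the turn about the tool's x in rad; "fingers": the opening, from 0 (shut) to 1 (fully open). A call has 1 to 5 rows; each row shifts and turns the commanded pose from where the row before left it, along the tool's axes as they then stand; what a row does not reach is not made up. A row lasts 1/12 s, in which the tool goes at most 41.7 mm and 7.16 degrees, less where a joint would pass 70% of its speed; a pose out of reach is approached as far as the arm can. A call is refused whole if a number of a shift passes 41.7 or a number of a turn 0.125, either way. A call with a gripper value outside its range is refused whole. The fingers move at their own pace and stop on an object; FORCE is the grip in N (left out, the last holds). Time passes only in rows, so rows that do not move let the fingers close. It gives the time, the measured TCP pose, the force and the opening at its end, in the units of the state.
- arm.get_obs(): the state, without advancing time (a new reading comes with each control period).
- arm.snapshot(name): name is "scene" or "top"; returns a dict with "image" (480x640x3 uint8, red, green, blue), "range_z" (480x640 float32, m along the optical axis (not along the pixel's ray), 0 where there is no reading), "fov_y" (degrees; the focal length in pixels is half the picture's height over the tangent of half this angle, whatever the lens; pixels are square), "cx", "cy" (the principal point, pixels), "xyz" and "orientation" of the camera in the world. Camera axes: x right, y down, z forward; pixel columns grow to the right and rows downward; lengths in m; the calibration is good to about 2 mm. A picture is of the moment at which its call begins.
- arm.close_job(): hands the job in, once; it reports no verdict.
Trained networks look in a picture, given as the dict that the camera call returned (one of the last four; its "shot" number tells which), for a name from the list of things; names that differ only in an ending like _2 or _b are one class to them, and where a whole thing is asked for, a point or a joint stands for the part that bears it (a point fixed in the world has none). Each returns a list of dicts, best first, with "score" (0 to 1); they miss things now and then, are a little off and sometimes report something else, mostly with a low value. They report only what shows in the picture. A call takes as long as a camera call.
- arm.cut_out(picture, query): "pixels" (480x640 bool, what is visible of it) and "extent" ([left, top, width, height] in pixels, round what is visible of it).
- arm.landmark_of(picture, query): "point" ([column, row] in pixels: a listed point, or the origin of a listed thing).
The state is a dict: "t": time; "joint_positions": joint angles; "qd": joint speeds; "joint_efforts": joint torques, N m; "position": TCP position; "tcp_rot": TCP orientation; "force": force on the tool from outside, world axes, zero at the start; "wrist_torque": the same for the moment, N m; "finger_gap": opening from 0.0 (shut) to 1.0 (fully open).
Only numpy, scipy, OpenCV 4.12 (cv2) and the standard library are available. Lean on these libraries where they do the work, as an engineer would, in place of code of your own. Each camera call takes 0.05 s, during which the arm holds its last target. There are 200 camera calls.

## Working session

There is one attempt and no reset: what is moved stays moved. The work goes in short steps, Python scripts to look and compute and a shell command to move; the robot and the scene stay as the last step left them, time stands still between calls to the robot, and variables do not carry over. Pictures are saved under pics/ and viewed, about 8 in all and at most 12, crops included, and the job is handed in when it is done.

```bash
ls; mkdir -p pics
cat > h.py <<'E'
import numpy as np, cv2
from scipy.spatial.transform import Rotation as R
from workcell import arm
def f(p): return 240/np.tan(np.radians(p["fov_y"])/2)
def cloud(p):
    z=p["range_z"]; v,u=np.mgrid[:480,:640]
    c=np.stack([(u-p["cx"])/f(p)*z,(v-p["cy"])/f(p)*z,z],-1)
    return R.from_quat(p["orientation"]).apply(c.reshape(-1,3)).reshape(480,640,3)+p["xyz"]
def atz(p,px,z):
    d=R.from_quat(p["orientation"]).apply([(px[0]-p["cx"])/f(p),(px[1]-p["cy"])/f(p),1])
    o=np.array(p["xyz"]); return o+d*(z-o[2])/d[2]
def save(p,n): cv2.imwrite("pics/"+n,p["image"][:,:,::-1])
def st():
    o=arm.get_obs(); M=R.from_quat(o["tcp_rot"]).as_matrix()
    print("t",round(o["t"],2),"p",np.round(o["position"],4),"F",np.round(o["force"],1),"gap",round(float(o["finger_gap"]),3)); print(np.round(M,3).tolist(), "q7",np.round(o["joint_positions"],2))
E
python3 - <<'E'
from h import *
st()
for n in("scene","top"):
    p=arm.snapshot(n); save(p,n+"0.png"); print(n,p["xyz"],p["orientation"],p["fov_y"])
    for q,z in(("crank",.066),("crank_socket",.012),("crank_grip",.092),("shaft_foot",.2),("jack",0),("crank_rest",0),("rack",0),("shelf_hole",.115),("post_hole",.135)):
        for r in arm.landmark_of(p,q)[:1]: print(q,round(r["score"],2),np.round(r["point"],1),np.round(atz(p,r["point"],z),4))
E
```

```text
pics
t 0.0 p [ 0.1974 -0.6189  0.2437] F [-0.7 -0.4  0.3] gap 1.0
[[-0.001, 0.953, 0.304], [0.002, 0.304, -0.953], [-1.0, -0.0, -0.002]] q7 [ 1.16  0.33  0.04  1.47 -0.01  1.34 -0.06]
scene [0.73556789 0.91797675 1.06139123] [ 0.0853493   0.9174286  -0.38610162 -0.04433728] 50.720800488192154
crank 0.87 [331.4 196.6] [ 0.4721 -0.2702  0.066 ]
crank_socket 0.57 [328.5 194.9] [ 0.4654 -0.3449  0.012 ]
crank_grip 0.65 [301.7 182.5] [ 0.5562 -0.3226  0.092 ]
shaft_foot 0.54 [304.7 213.9] [ 0.5892 -0.0534  0.2   ]
jack 0.64 [270.4 178.9] [ 0.6415 -0.4784  0.    ]
crank_rest 0.68 [330.2 196.9] [ 0.4588 -0.3481  0.    ]
rack 0.61 [246.5 230.1] [ 0.7424 -0.2358  0.    ]
shelf_hole 0.6 [363.7 256.2] [0.4506 0.0417 0.115 ]
post_hole 0.92 [361.5 250.3] [0.4571 0.0388 0.135 ]
top [0.44791335 0.00533577 1.48396254] [ 0.70892456 -0.70453257  0.02295805 -0.02308156] 47.22742332709195
crank 0.87 [451.5 268.3] [ 0.4695 -0.3389  0.066 ]
crank_socket 0.9 [448.9 271.7] [ 0.4612 -0.345   0.012 ]
crank_grip 0.7 [445.2 237.2] [ 0.5479 -0.3173  0.092 ]
shaft_foot 0.53 [338.8 214.6] [ 0.5919 -0.0426  0.2   ]
jack 0.56 [340.5 217. ] [ 0.6078 -0.0547  0.    ]
crank_rest 0.56 [446.5 269.9] [ 0.4661 -0.3414  0.    ]
shelf_hole 0.62 [303.7 276.3] [0.4466 0.041  0.115 ]
post_hole 0.96 [303.9 278. ] [0.4424 0.0399 0.135 ]
```

View both.

View pics/scene0.png

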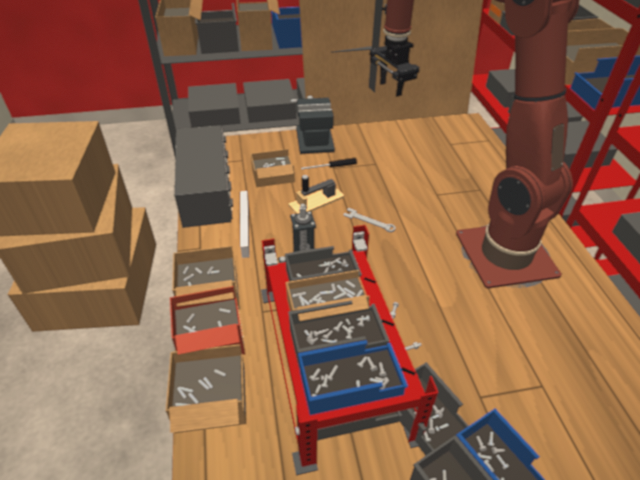

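View pics/top0.png

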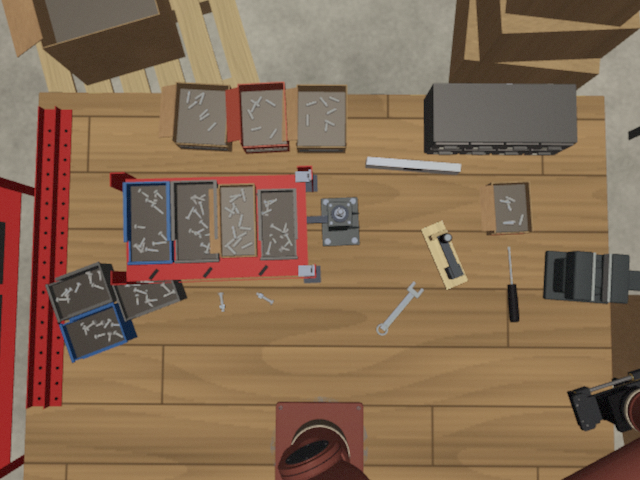

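Run:
```python
from h import *
p=arm.snapshot("top"); c=cloud(p)
# crank: arm top z~.064, grip top z~.117
X=c.reshape(-1,3); 
def near(x,y,r,z0,z1):
    return X[(np.hypot(X[:,0]-x,X[:,1]-y)<r)&(X[:,2]>z0)&(X[:,2]<z1)]
g=near(.55,-.318,.03,.105,.13); print("grip top",len(g),g.mean(0),g.min(0),g.max(0))
a=near(.5,-.33,.09,.055,.075); print("arm",len(a),a.mean(0)); print(cv2.minAreaRect(a[:,:2].astype(np.float32)*1000))
h=near(.59,-.045,.012,.18,.26)
print("shaft",len(h)); s=near(.59,-.045,.05,.225,.26); print(s.round(4).tolist())
k=near(.59,-.045,.04,.194,.206); print("collar",len(k),k.mean(0),(k.min(0)+k.max(0))/2)
m=arm.cut_out(p,"crank"); print(m[0]["score"],m[0]["extent"])
np.save("c0.npy",c)
r=c[205:225,328:352]; print((r[:,:,2]*1000).astype(int))
```

```text
grip top 82 [ 0.54443179 -0.31481306  0.11982712] [ 0.53391328 -0.32739105  0.1061966 ] [ 0.55702444 -0.30437315  0.12753704]
arm 434 [ 0.49546246 -0.33588237  0.06468725]
((505.3195495605469, -333.2688903808594), (126.60579681396484, 43.56597900390625), 23.50936508178711)
shaft 98
[[0.6031, -0.0417, 0.2352], [0.6029, -0.0439, 0.237], [0.6008, -0.0394, 0.2349], [0.6004, -0.0416, 0.2389], [0.6004, -0.0439, 0.2385], [0.6003, -0.0461, 0.2394], [0.6005, -0.0485, 0.2382], [0.5979, -0.0393, 0.24], [0.5975, -0.0414, 0.2434], [0.5983, -0.0439, 0.2373], [0.5968, -0.0457, 0.2497], [0.5977, -0.0483, 0.2424], [0.5982, -0.0508, 0.2381], [0.5986, -0.0532, 0.235], [0.5949, -0.0391, 0.2464], [0.5956, -0.0415, 0.2405], [0.5957, -0.0438, 0.24], [0.5954, -0.046, 0.2428], [0.5955, -0.0483, 0.2416], [0.5958, -0.0507, 0.2397], [0.596, -0.0531, 0.2379], [0.5939, -0.0372, 0.2353], [0.5936, -0.0394, 0.238], [0.5935, -0.0416, 0.2392], [0.5928, -0.0436, 0.2454], [0.5931, -0.046, 0.2428], [0.5934, -0.0484, 0.2403], [0.5935, -0.0507, 0.2395], [0.5939, -0.0532, 0.2357], [0.5913, -0.0371, 0.2374], [0.5915, -0.0394
[... 2492 characters left out ...]
1  200  199  203  196
   199  203  201  203  195  191  193  196  190  192]
 [ 188  191  189  192  188  187  202  202  201  201  203  205  200  200
   198  201  199  202  198  188  187  187  189  191]
 [ 190  191  190  192  192  191  194  192  205  200  204  197  199  197
   198  200  202  188  189  191  192  199  189  190]
 [ 191  189  192  192  196  194  193  194  192  193  204  201  201  203
   200  196  194  192  189  190  189  198  202  191]
 [ 193  193  198  196  195  191  194 1483  190  193  191  193  192  187
   188  190  193  193  189  193  194  199  195  188]
 [ 184  193  193  195  194  192  189  193  201  192  189  195  192  188
   190  195  189 1483  190  193  190  197  190  191]]
```

The scene view shows the crank on its yellow rest at about (318,190), the jack shaft at (303,212) and the rack's right end at (363,250). In the top view the crank runs from (455,270) to (446,237), with the shaft at (339,213). The square's yaw needs a close crop.

Run:
```python
from h import *
c=np.load("c0.npy"); p=arm.snapshot("top"); s=arm.snapshot("scene")
c2=(c+cloud(p))/2; X=c2.reshape(-1,3)
def near(x,y,r,z0,z1): return X[(np.hypot(X[:,0]-x,X[:,1]-y)<r)&(X[:,2]>z0)&(X[:,2]<z1)]
b=near(.5,-.335,.13,.007,.018); r=cv2.minAreaRect(b[:,:2].astype(np.float32)*1000); print("board",len(b),r)
a=near(.5,-.335,.1,.055,.075); A=a[:,:2]-a[:,:2].mean(0); w,V=np.linalg.eigh(A.T@A); print("arm axis",np.degrees(np.arctan2(*V[::-1,1])),a.mean(0))
u=np.array([np.cos(np.radians(19)),np.sin(np.radians(19))])
t=a[:,:2]@u; n=a[:,:2]@[-u[1],u[0]]
for lo in np.arange(t.min(),t.max(),.008):
    k=(t>=lo)&(t<lo+.008); print(round(lo,3),k.sum(),n[k].min().round(4),n[k].max().round(4))
for q,z in(("crank_grip",.092),("crank_socket",.012),("crank",.012),("shaft_foot",.2)):
  for pic in(p,s):
    for o in arm.landmark_of(pic,q)[:1]: print(q,round(o["score"],2),np.round(atz(pic,o["point"],z),4))
I=p["image"]
def crop(I,u,v,w): return cv2.resize(I[v-w:v+w,u-w:u+w],(400,400),interpolation=cv2.INTER_CUBIC)
o=np.hstack([crop(I,339,213,14),crop(I,447,253,30)])
cv2.imwrite("pics/crop1.png",o[:,:,::-1])
```

```text
board 1118 ((494.8118591308594, -335.76336669921875), (239.48040771484375, 243.18270874023438), 79.06675720214844)
arm axis -155.58576840018583 [ 0.49556157 -0.3356723   0.06459   ]
0.306 37 -0.499 -0.4676
0.314 42 -0.4996 -0.4674
0.322 38 -0.4989 -0.4657
0.33 42 -0.4986 -0.4659
0.338 28 -0.4945 -0.4706
0.346 28 -0.4921 -0.47
0.354 29 -0.4912 -0.4698
0.362 29 -0.492 -0.4692
0.37 26 -0.4898 -0.4686
0.378 27 -0.4909 -0.4674
0.386 28 -0.4886 -0.4676
0.394 22 -0.4871 -0.4672
0.402 5 -0.4692 -0.4663
0.41 5 -0.4666 -0.4651
0.418 20 -0.4969 -0.4554
0.426 29 -0.4968 -0.4541
0.434 1 -0.4962 -0.4962
crank_grip 0.69 [ 0.5469 -0.3186  0.092 ]
crank_grip 0.69 [ 0.5649 -0.2948  0.092 ]
crank_socket 0.66 [ 0.4575 -0.3511  0.012 ]
crank_socket 0.72 [ 0.4687 -0.3533  0.012 ]
crank 0.78 [ 0.4628 -0.349   0.012 ]
crank 0.72 [ 0.4636 -0.3372  0.012 ]
shaft_foot 0.55 [ 0.5917 -0.0546  0.2   ]
shaft_foot 0.57 [ 0.5902 -0.0469  0.2   ]
```

View pics/crop1.png

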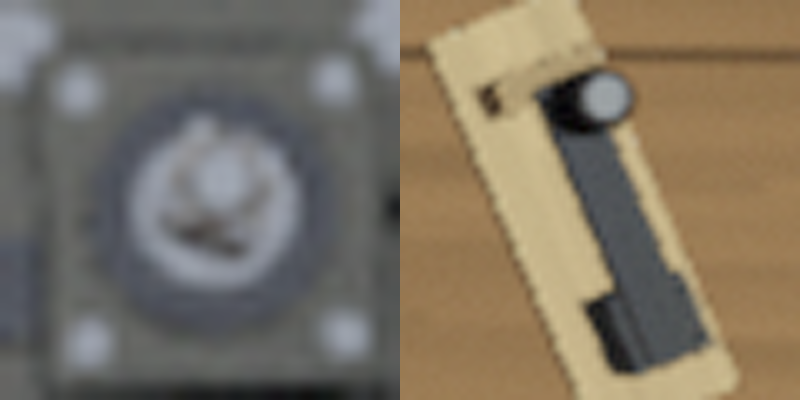

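The crop shows the shaft square tilted by about 17-20° (bottom edge (165,225) to (245,250)), and the crank arm running at about 23°, hub near (650,330). Depth and edges agree on the hub at (0.462,-0.3505). I'll move above it.

```bash
cat >> h.py <<'E'
def to(x,y,z,yawz=None):
    o=arm.get_obs(); M=R.from_quat(o["tcp_rot"]).as_matrix(); st()
    d=(np.array([x,y,z])-o["position"])*1000; print("shift tool",np.round(M.T@d,1))
    a=np.degrees(np.arctan2(M[1,2],M[0,2])); print("zyaw",round(a,2), "twist rad",None if yawz is None else round(-np.radians((yawz-a+180)%360-180),3))
E
python3 -m jog '[{"xyz":[0,36,-18]},{"xyz":[0,36,-18]},{"xyz":[0,36,-18]},{"xyz":[0,36,-18]},{"xyz":[0,36,-18]}]'
python3 -m jog '[{"xyz":[0,36,-18]},{"xyz":[0,36,-18]},{"xyz":[0,36,-18]},{"xyz":[0,36,-18]},{"xyz":[0,36,-18],"twist":-0.09}]'
python3 -m jog '[{"xyz":[0,0,0]},{"xyz":[0,0,0]}]'
python3 -c "from h import *; to(.4878,-.3396,.140,-67)"
```

```text
t 1.6 p [ 0.1975 -0.6192  0.2446] F [-1.3 -0.1 -0.2] gap 1.0
[[-0.0, 0.953, 0.304], [0.0, 0.304, -0.953], [-1.0, -0.0, -0.0]] q7 [ 1.16  0.33  0.04  1.47 -0.01  1.34 -0.06]
shift tool [ 104.6  361.5 -178.2]
zyaw -72.31 twist rad -0.093$[0]: bad value
$[0]: bad value
$[0]: bad value
```

```bash
python3 -m jog '[{"xyz":[0,36,-18],"twist":0,"fingers":1},{"xyz":[0,36,-18],"twist":0,"fingers":1},{"xyz":[0,36,-18],"twist":0,"fingers":1},{"xyz":[0,36,-18],"twist":0,"fingers":1},{"xyz":[0,36,-18],"twist":0,"fingers":1}]' &&
python3 -m jog '[{"xyz":[0,36,-18],"twist":0,"fingers":1},{"xyz":[0,36,-18],"twist":0,"fingers":1},{"xyz":[0,36,-18],"twist":0,"fingers":1},{"xyz":[0,36,-18],"twist":0,"fingers":1},{"xyz":[0,36,-18],"twist":-0.09,"fingers":1}]' &&
python3 -m jog '[{"xyz":[0,0,0],"twist":0,"fingers":1},{"xyz":[0,0,0],"twist":0,"fingers":1}]'
python3 -c "from h import *; to(.4878,-.3396,.140,-67)"
```

```text
t: 2.02
position: [0.3428, -0.4773, 0.2448]
tcp_rot: [0.417, 0.571, -0.417, 0.571]
force: [1.0, 0.7, -0.5]
finger_gap: 1.001
t: 2.43
position: [0.487, -0.3368, 0.2449]
tcp_rot: [0.392, 0.589, -0.392, 0.589]
force: [1.2, -0.9, -1.0]
finger_gap: 0.996
t: 2.6
position: [0.4878, -0.3357, 0.2445]
tcp_rot: [0.39, 0.59, -0.389, 0.59]
force: [-1.1, 0.0, 0.1]
finger_gap: 1.0
t 2.6 p [ 0.4878 -0.3357  0.2445] F [-1.1  0.   0.1] gap 1.0
[[0.0, 0.919, 0.393], [0.001, 0.393, -0.919], [-1.0, 0.001, -0.001]] q7 [ 0.71  0.23 -0.21  1.6   0.05  1.32 -0.68]
shift tool [104.5  -1.6   3.7]
zyaw -66.83 twist rad 0.003
```

```bash
python3 -m jog '[{"xyz":[40,-1,3],"twist":0,"fingers":1},{"xyz":[40,-0.6,0.7],"twist":0,"fingers":0.8},{"xyz":[40,0,0],"twist":0,"fingers":0.7},{"xyz":[32,0,0],"twist":0,"fingers":0.6},{"xyz":[20,0,0],"twist":0,"fingers":0.6}]' 40 &&
python3 -m jog '[{"xyz":[10.5,0,0],"twist":0,"fingers":0.6},{"xyz":[0,0,0],"twist":0,"fingers":0.4},{"xyz":[0,0,0],"twist":0,"fingers":0},{"xyz":[0,0,0],"twist":0,"fingers":0},{"xyz":[0,0,0],"twist":0,"fingers":0}]' 40 &&
python3 -m jog '[{"xyz":[0,0,0],"twist":0,"fingers":0},{"xyz":[0,0,0],"twist":0,"fingers":0},{"xyz":[0,0,0],"twist":0,"fingers":0}]' 40
python3 - <<'E'
from h import *
st(); p=arm.snapshot("top")
cv2.imwrite("pics/grasp.png",cv2.resize(p["image"][200:320,380:540],(640,480),interpolation=cv2.INTER_CUBIC)[:,:,::-1])
E
```

```text
t: 3.02
position: [0.4827, -0.3429, 0.0687]
tcp_rot: [0.392, 0.59, -0.392, 0.587]
force: [-0.8, -0.1, -0.3]
finger_gap: 0.779
t: 3.43
position: [0.4867, -0.3432, 0.064]
tcp_rot: [0.391, 0.588, -0.391, 0.59]
force: [-2.8, 2.5, 2.2]
finger_gap: 0.405
t: 3.68
position: [0.4866, -0.3425, 0.0634]
tcp_rot: [0.391, 0.588, -0.391, 0.59]
force: [-0.7, 1.4, 7.1]
finger_gap: 0.25
t 3.68 p [ 0.4866 -0.3425  0.0634] F [-0.7  1.4  7.1] gap 0.25
[[0.002, 0.921, 0.389], [-0.001, 0.389, -0.921], [-1.0, 0.001, 0.002]] q7 [ 0.7   0.39 -0.2   1.79  0.09  0.97 -0.71]
```

```bash
python3 -m jog '[{"xyz":[-10,0,0],"twist":0,"fingers":0},{"xyz":[-20,0,0],"twist":0,"fingers":0},{"xyz":[-40,0,0],"twist":0,"fingers":0},{"xyz":[-40,0,0],"twist":0,"fingers":0},{"xyz":[-40,0,0],"twist":0,"fingers":0}]' 40 &&
python3 -m jog '[{"xyz":[-40,0,0],"twist":0,"fingers":0},{"xyz":[-40,0,0],"twist":0,"fingers":0},{"xyz":[0,0,0],"twist":0,"fingers":0},{"xyz":[0,0,0],"twist":0,"fingers":0}]' 40
python3 - <<'E'
from h import *
to(.62,-.055,.31,-110); p=arm.snapshot("scene"); save(p,"lift.png")
for q in("crank","crank_socket","crank_grip"):
    for pic in(p,arm.snapshot("top")):
        for o in arm.landmark_of(pic,q)[:1]: print(q,round(o["score"],2),np.round(o["point"]))
cv2.imwrite("pics/lift.png",cv2.resize(p["image"][80:280,220:460],(720,600),interpolation=cv2.INTER_CUBIC)[:,:,::-1])
E
```

```text
t: 4.15
position: [0.4848, -0.3419, 0.2135]
tcp_rot: [0.391, 0.59, -0.391, 0.588]
force: [1.0, -0.4, -3.9]
finger_gap: 0.246
t: 4.48
position: [0.4864, -0.3428, 0.2948]
tcp_rot: [0.391, 0.588, -0.391, 0.591]
force: [-0.7, 0.5, -5.6]
finger_gap: 0.247
t 4.48 p [ 0.4864 -0.3428  0.2948] F [-0.7  0.5 -5.6] gap 0.247
[[0.004, 0.922, 0.388], [-0.003, 0.388, -0.922], [-1.0, 0.002, 0.004]] q7 [ 0.71  0.21 -0.21  1.52  0.04  1.41 -0.67]
shift tool [ -15.4  234.9 -213.3]
zyaw -67.16 twist rad 0.748
crank 0.81 [332. 134.]
crank 0.53 [263. 299.]
crank_socket 0.78 [329. 133.]
crank_socket 0.29 [410. 166.]
crank_grip 0.7 [303. 118.]
crank_grip 0.68 [470. 232.]
```

View pics/lift.png

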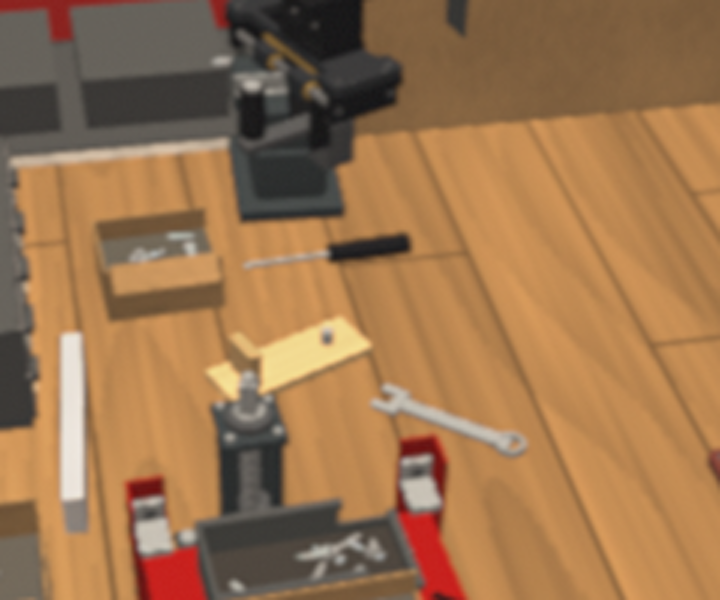

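The crank is lifted level. The bare stub shows at crop (327,335) and the shaft tip at (248,378). The stub gives the hub's place in the hand.

Run:
```python
from h import *
s=arm.snapshot("scene"); I=s["image"]; c=cloud(s)
a=cv2.resize(I[182:202,314:344],(390,260),interpolation=cv2.INTER_CUBIC); b=cv2.resize(I[198:224,288:318],(390,338),interpolation=cv2.INTER_CUBIC)
cv2.imwrite("pics/stub.png",np.vstack([a,b])[:,:,::-1])
for z,px in((.03,(329,191.5)),(.24,(302.7,205.5))): print(np.round(atz(s,px,z),4))
print((c[186:200,322:336,2]*1000).astype(int))
X=c.reshape(-1,3)
k=X[(abs(X[:,0]-.594)<.03)&(abs(X[:,1]+.045)<.03)&(X[:,2]>.19)]
q=k[(k[:,2]>.194)&(k[:,2]<.206)]; print("collar",len(q),q.min(0),q.max(0))
q=k[(k[:,2]>.212)]; print("shaft",len(q),q.mean(0),q.min(0),q.max(0))
bb=X[(np.hypot(X[:,0]-.5,X[:,1]+.335)<.12)&(X[:,2]>.009)&(X[:,2]<.016)]
m=arm.cut_out(s,"crank_rest")[0]; P=c[m["pixels"]]; P=P[(P[:,2]>.008)&(P[:,2]<.017)]; print("rest",m["score"],cv2.minAreaRect(P[:,:2].astype(np.float32)*1000))
```

```text
[ 0.465 -0.34   0.03 ]
[ 0.5958 -0.0406  0.24  ]
[[  -4   -1    4   -2   -3    0    1    4    0   15   12   13   12    0]
 [   2    0   -4    2    2    0    1   15   11   12   11   13    9   10]
 [   1    0   -1   -2   11   16   17   15   11   17   13   14   12   12]
 [  -1    0   10    9   12    9   30   31   28   18   11   14   16   10]
 [  16   11   16   12   13   27   26   33   27   26   12   12   12    7]
 [  10   15    8   14   13   25   28   30   31   20    9    9   10   14]
 [  10   12   16 1061    7   18   26   27   24   22   14   11   13   14]
 [  11   15   13    8   15   14 1061   20   18   15   14   15    9   10]
 [  11   11   11    9    9    8   20   14   13   12   12   14    9   17]
 [  14   11   16    7   10    7   16   11   14   13   10   12    7   13]
 [  13   14   11   10   12    5   17   11   17   11    8   16   14   11]
 [  14   13   14   12    9   10    9    9   13   12   10   12   10   10]
 [  14   13    9   10   13   13   13   10   13    8    8   11   12    8]
 [   7   10   10   13   12   13   14   13   11   13   13   13   16   13]]
collar 136 [ 0.57062738 -0.06466896  0.19402785] [ 0.61743809 -0.01747546  0.20573276]
shaft 77 [ 0.59570918 -0.03866518  0.22801608] [ 0.5859508  -0.05000075  0.21201883] [ 0.60377765 -0.03188761  0.24283611]
rest 0.79 ((507.4419860839844, -330.12158203125), (177.24920654296875, 69.46664428710938), 23.00836181640625)
```

View pics/stub.png

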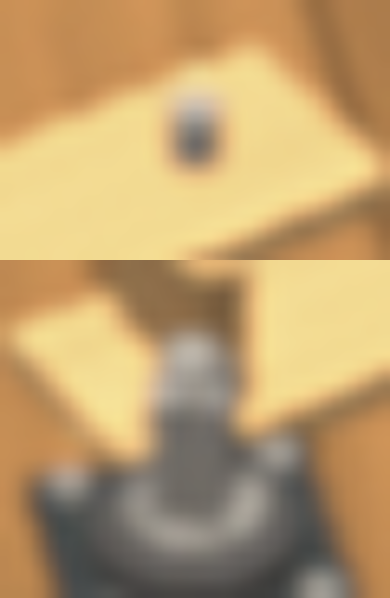

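The stub's top is at about (328.8,190) and the cone's tip at about (302.7,204.2) in the full picture.

Run:
```python
from h import *
s=arm.snapshot("scene"); 
S=atz(s,(328.8,190),.03); T=atz(s,(302.7,204.2),.24); print(S.round(4),T.round(4),(T-S).round(4))
p=arm.snapshot("top"); print(atz(p,(339+(220-200)/14.3-.5,213+(180-200)/14.3-.5),.24).round(4))
Iy=p["image"][205:223,330:349].mean(2).astype(int); 
# collar in scene: fit ellipse centre via depth
```

```text
[ 0.4642 -0.3477  0.03  ] [ 0.595  -0.0455  0.24  ] [0.1308 0.3022 0.21  ]
[ 0.5954 -0.0436  0.24  ]
```

```bash
python3 -m jog '[{"xyz":[-13,12,-11],"twist":0,"fingers":0},{"xyz":[-13,24,-22],"twist":0,"fingers":0},{"xyz":[0,28,-26],"twist":0,"fingers":0},{"xyz":[0,28,-26],"twist":0,"fingers":0},{"xyz":[0,28,-26],"twist":0,"fingers":0}]' 40 &&
python3 -m jog '[{"xyz":[0,28,-26],"twist":0.05,"fingers":0},{"xyz":[0,28,-26],"twist":0.1,"fingers":0},{"xyz":[0,22,-17],"twist":0.12,"fingers":0},{"xyz":[0,15,-10],"twist":0.12,"fingers":0},{"xyz":[0,0,0],"twist":0.12,"fingers":0}]' 40 &&
python3 -m jog '[{"xyz":[0,0,0],"twist":0.12,"fingers":0},{"xyz":[0,0,0],"twist":0.12,"fingers":0},{"xyz":[0,0,0],"twist":0,"fingers":0},{"xyz":[0,0,0],"twist":0,"fingers":0}]' 40
python3 -c "from h import *; to(.6173,-.0532,.321,-110)"
```

```text
t: 5.6
position: [0.5538, -0.192, 0.3186]
tcp_rot: [0.391, 0.589, -0.391, 0.589]
force: [1.3, -0.3, -4.5]
finger_gap: 0.25
t: 6.02
position: [0.6192, -0.0857, 0.3176]
tcp_rot: [0.528, 0.472, -0.526, 0.471]
force: [-1.0, 0.2, -4.6]
finger_gap: 0.245
t: 6.35
position: [0.6171, -0.0909, 0.3181]
tcp_rot: [0.579, 0.406, -0.579, 0.406]
force: [-0.7, -0.0, -4.2]
finger_gap: 0.247
t 6.35 p [ 0.6171 -0.0909  0.3181] F [-0.7 -0.  -4.2] gap 0.247
[[0.0, 0.94, -0.34], [-0.0, -0.34, -0.94], [-1.0, 0.0, 0.0]] q7 [ 0.31  0.27 -0.3   1.4   0.08  1.48 -1.9 ]
shift tool [ -2.9 -12.7 -35.5]
zyaw -109.9 twist rad 0.002
```

```bash
python3 -m jog '[{"xyz":[0,-6,-18],"twist":0,"fingers":0},{"xyz":[0,-6.5,-17.5],"twist":0,"fingers":0},{"xyz":[0,0,0],"twist":0,"fingers":0},{"xyz":[0,0,0],"twist":0,"fingers":0}]' 40
python3 - <<'E'
from h import *
to(.6173,-.0532,.321,-110); p=arm.snapshot("scene"); t=arm.snapshot("top")
a=cv2.resize(p["image"][150:230,260:350],(720,640),interpolation=cv2.INTER_CUBIC)
cv2.imwrite("pics/above.png",a[:600,:,::-1])
for q in("crank_socket","crank_grip","shaft_foot"):
  for pic in(p,t):
    for o in arm.landmark_of(pic,q)[:1]: print(q,round(o["score"],2),np.round(o["point"],1), atz(pic,o["point"],{"crank_socket":.267,"crank_grip":.347,"shaft_foot":.2}[q]).round(4))
E
```

```text
t: 6.68
position: [0.6176, -0.0518, 0.3183]
tcp_rot: [0.579, 0.407, -0.578, 0.407]
force: [-0.2, -0.3, -3.8]
finger_gap: 0.247
t 6.68 p [ 0.6176 -0.0518  0.3183] F [-0.2 -0.3 -3.8] gap 0.247
[[0.0, 0.941, -0.338], [0.001, -0.338, -0.941], [-1.0, 0.0, -0.001]] q7 [ 0.27  0.27 -0.32  1.41  0.08  1.48 -1.97]
shift tool [-2.7  0.2  1.4]
zyaw -109.77 twist rad 0.004
crank_socket 0.59 [303.2 197.7] [ 0.5945 -0.038   0.267 ]
crank_grip 0.91 [264.6 166.9] [ 0.6805 -0.0705  0.347 ]
shaft_foot 0.77 [303.5 215. ] [ 0.5929 -0.0497  0.2   ]
```

View pics/above.png

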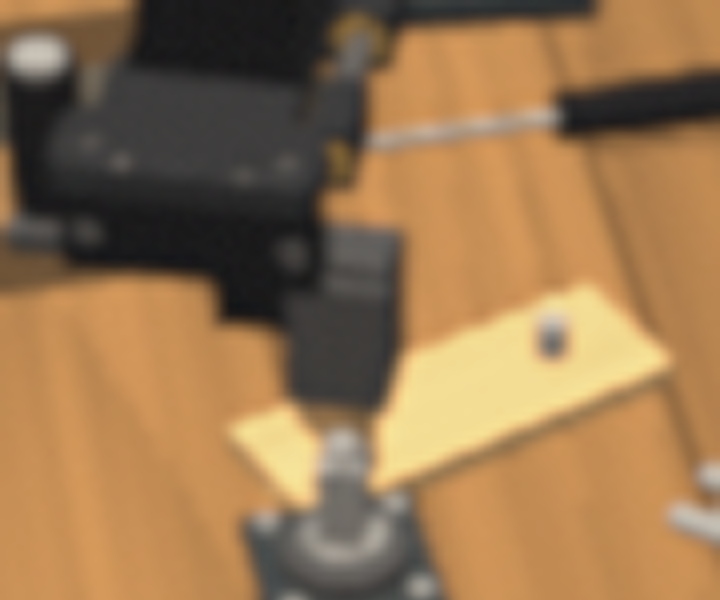

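The hub hangs just above the shaft: mouth edge (290,400)-(380,408) in the crop, tip at (345,440). They line up across the view, so I'll check depth along y.

Run:
```python
from h import *
s=arm.snapshot("scene")
e=atz(s,(301.6,200.1),.267); print(e.round(4),(e-[.0054,.015,0]).round(4)); c=cloud(s)
print((c[180:202,296:308,1]*1000).astype(int)); print((c[180:202,296:308,2]*1000).astype(int))
```

```text
[ 0.5998 -0.0296  0.267 ] [ 0.5944 -0.0446  0.267 ]
[[  37   38   38   39   38  -42  -42  -42  -40  -41  -39  -40]
 [  39   38   39   37   40  -40  -36  -36  -38  -38  -36  -40]
 [  36   41   45   39   38  -35  -30  -34  -32  -33  -32  -32]
 [  36   38   41   38   38  -35  -34  -32  -30  -34  -32  -32]
 [  39   38   38   41   38  -37  -34  -32  -34  -30  -32  -32]
 [  40   38   39   37   39  -28  -33  -30  -31  -30  -26  -29]
 [ -36  -29  -33  -32  -33  -31  -29  -29  -25  -25  -22  -24]
 [ -35  -30  -32  -31  -29  -34  -26  -33  -29  -27  -22  -25]
 [ -36  -34  -31  -35  -28  -30  -28  -28  -26  -27  -27  -23]
 [ -34  -33  -32  -34  -29  -27  -30  -28  -25  -26  -26  -24]
 [ -35  -34  -28  -34  -28  -26  -27  -28  -26  -28  -26  -28]
 [ -35  -32  -33  -33  -29  -32  -27  -32  -31  -27  -27  -23]
 [ -35  -33  -32  -29  -33  -30  -31  -30  -26  -29  -21  -25]
 [ -31  -35  -31  -32  -28  -28  -30  -31  -28  -25  -26  -25]
 [ -33  -30  -33  -34  -32  -30  -29  -29  -27  -30  -25  -27]
 [ -33  -32  -32  -27  -31  -29  -31  -27  -25  -22  -22  917]
 [ -33  -36  -31  -32  -30  -31  -27  -2
[... 1025 characters left out ...]
  297]
 [ 292  294  293  293  295  293  297  292  293  295  295  298]
 [ 289  290  290  292  289  291  290  291  293  291  297  293]
 [ 289  286  288  287  290  289  288  287  289  291  290  290]
 [ 285  286  284  283  284  285  286  285  286  284  288  286]
 [ 281  281  281  285  281  283  281  284  285  287  286 1061]
 [ 278  275  279  278  279  278  281  280  282  280  279  278]
 [ 275  276  275  276  277  277  276  277  275  277  279  277]
 [ 272  271  272  269  271  275  274  274  277  274  275  276]
 [ 266  268  268  268  267  270  268  273  271  270  271  272]
 [   0   19   27   33   32  264  267  267  269  268  270  268]
 [  12   14   20   24   27   38   44   45   44   40   44   39]]
```

```bash
python3 -m jog '[{"xyz":[15,0,0.5],"twist":0,"fingers":0},{"xyz":[12,0,0],"twist":0,"fingers":0},{"xyz":[2,0,0],"twist":0,"fingers":0},{"xyz":[2,0,0],"twist":0,"fingers":0},{"xyz":[0,0,0],"twist":0,"fingers":0}]' 40
python3 -m jog '[{"xyz":[2,0,0],"twist":0,"fingers":0},{"xyz":[2,0,0],"twist":0,"fingers":0},{"xyz":[0,0,0],"twist":0,"fingers":0}]' 40
python3 -c "from h import *; st()"
```

```text
t: 7.55
position: [0.6173, -0.0538, 0.2868]
tcp_rot: [-0.579, -0.405, 0.58, -0.405]
force: [-0.7, 0.6, -4.5]
finger_gap: 0.25
t: 7.8
position: [0.618, -0.0538, 0.2839]
tcp_rot: [0.58, 0.404, -0.579, 0.405]
force: [3.0, -0.3, -2.0]
finger_gap: 0.248
t 7.8 p [ 0.618  -0.0538  0.2839] F [ 3.  -0.3 -2. ] gap 0.248
[[0.002, 0.939, -0.344], [-0.0, -0.344, -0.939], [-1.0, 0.002, -0.001]] q7 [ 0.27  0.27 -0.32  1.47  0.09  1.41 -1.97]
```

```bash
python3 -m jog '[{"xyz":[2,0,0],"twist":0,"fingers":0},{"xyz":[1,0,0],"twist":0,"fingers":0},{"xyz":[0,0,0],"twist":0,"fingers":0}]' 40
python3 -c "from h import *; st();print(arm.get_obs()['wrist_torque'])"
```

```text
t: 8.05
position: [0.618, -0.0538, 0.2802]
tcp_rot: [0.58, 0.405, -0.579, 0.405]
force: [4.1, -0.2, -2.6]
finger_gap: 0.251
t 8.05 p [ 0.618  -0.0538  0.2802] F [ 4.1 -0.2 -2.6] gap 0.251
[[0.001, 0.939, -0.344], [0.0, -0.344, -0.939], [-1.0, 0.001, -0.0]] q7 [ 0.27  0.28 -0.32  1.48  0.09  1.4  -1.97]
[-0.08060541 -1.17305133 -0.05144212]
```

```bash
python3 -m jog '[{"xyz":[2,0.7,-0.3],"twist":0,"fingers":0},{"xyz":[3,0,0],"twist":0,"fingers":0},{"xyz":[0,0,0],"twist":0,"fingers":0}]' 40
python3 -m jog '[{"xyz":[3,0,0],"twist":0,"fingers":0},{"xyz":[3,0,0],"twist":0,"fingers":0},{"xyz":[0,0,0],"twist":0,"fingers":0}]' 40
python3 -c "from h import *; st();print(arm.get_obs()['wrist_torque'])"
```

```text
t: 8.3
position: [0.6181, -0.0538, 0.2742]
tcp_rot: [-0.58, -0.405, 0.58, -0.405]
force: [3.0, 0.1, -5.9]
finger_gap: 0.248
t: 8.55
position: [0.6181, -0.0537, 0.2683]
tcp_rot: [-0.58, -0.405, 0.58, -0.405]
force: [5.5, -0.6, -7.0]
finger_gap: 0.25
t 8.55 p [ 0.6181 -0.0537  0.2683] F [ 5.5 -0.6 -7. ] gap 0.25
[[-0.0, 0.939, -0.344], [0.0, -0.344, -0.939], [-1.0, -0.0, 0.0]] q7 [ 0.27  0.28 -0.32  1.49  0.09  1.38 -1.97]
[-0.16945646 -1.16673914  0.07257436]
```

```bash
python3 -m jog '[{"xyz":[3,0.7,-0.3],"twist":0,"fingers":0},{"xyz":[4,0,0],"twist":0,"fingers":0},{"xyz":[4,0,0],"twist":0,"fingers":0},{"xyz":[0,0,0],"twist":0,"fingers":0}]' 40
python3 -m jog '[{"xyz":[2,0,0],"twist":0,"fingers":0},{"xyz":[2,0,0],"twist":0,"fingers":0},{"xyz":[0,0,0],"twist":0,"fingers":0}]' 40
python3 -c "from h import *; st();print(arm.get_obs()['wrist_torque'])"
```

```text
t: 8.88
position: [0.6184, -0.0537, 0.2567]
tcp_rot: [-0.579, -0.405, 0.58, -0.405]
force: [0.1, 0.2, -4.5]
finger_gap: 0.248
t: 9.13
position: [0.6186, -0.0536, 0.2535]
tcp_rot: [-0.579, -0.405, 0.58, -0.405]
force: [-0.4, -1.2, -5.0]
finger_gap: 0.248
t 9.13 p [ 0.6186 -0.0536  0.2535] F [-0.4 -1.2 -5. ] gap 0.248
[[-0.001, 0.939, -0.344], [0.0, -0.344, -0.939], [-1.0, -0.001, 0.0]] q7 [ 0.27  0.29 -0.32  1.51  0.09  1.35 -1.98]
[ 0.0451459   0.05466142 -0.02280329]
```

```bash
python3 -m jog '[{"xyz":[1,0,0],"twist":0,"fingers":0},{"xyz":[1,0,0],"twist":0,"fingers":0},{"xyz":[0,0,0],"twist":0,"fingers":0}]' 40
python3 -m jog '[{"xyz":[1,0,0],"twist":0,"fingers":0},{"xyz":[0,0,0],"twist":0,"fingers":0},{"xyz":[0,0,0],"twist":0,"fingers":0}]' 40
```

```text
t: 9.38
position: [0.6188, -0.0537, 0.2519]
tcp_rot: [-0.58, -0.405, 0.58, -0.405]
force: [-0.1, 0.3, -4.3]
finger_gap: 0.249
t: 9.63
position: [0.6189, -0.0537, 0.251]
tcp_rot: [0.58, 0.405, -0.58, 0.405]
force: [0.2, 0.9, -4.8]
finger_gap: 0.248
```

```bash
python3 -m jog '[{"xyz":[1,0,0],"twist":0,"fingers":0},{"xyz":[0,0,0],"twist":0,"fingers":0},{"xyz":[0,0,0],"twist":0,"fingers":0}]' 40
python3 -m jog '[{"xyz":[1,0,0],"twist":0,"fingers":0},{"xyz":[0,0,0],"twist":0,"fingers":0},{"xyz":[0,0,0],"twist":0,"fingers":0}]' 40
```

```text
t: 9.88
position: [0.6191, -0.0537, 0.2503]
tcp_rot: [0.58, 0.405, -0.58, 0.405]
force: [0.1, 0.0, -2.1]
finger_gap: 0.248
t: 10.13
position: [0.6192, -0.0537, 0.25]
tcp_rot: [0.58, 0.405, -0.579, 0.405]
force: [-1.4, 0.1, 4.4]
finger_gap: 0.243
```

Seated: the underside reads about 0.199 and the vertical force has turned upward. Now I'll release, rise, square the tool to the world axes and go above the grip.

```bash
python3 -m jog '[{"xyz":[-1,0,0],"twist":0,"fingers":0.6},{"xyz":[0,0,0],"twist":0,"fingers":0.6},{"xyz":[0,0,0],"twist":0,"fingers":0.6},{"xyz":[-5,0,0],"twist":0,"fingers":0.6},{"xyz":[-20,0,0],"twist":0,"fingers":0.6}]' 40 &&
python3 -m jog '[{"xyz":[-40,0,0],"twist":0,"fingers":0.6},{"xyz":[-40,0,0],"twist":-0.12,"fingers":0.6},{"xyz":[0,0,0],"twist":-0.12,"fingers":0.6},{"xyz":[0,0,0],"twist":-0.11,"fingers":0.6},{"xyz":[0,0,0],"twist":0,"fingers":0.6}]' 40
python3 - <<'E'
from h import *
to(.6805,-.0763,.345,-90); s=arm.snapshot("scene"); t=arm.snapshot("top")
cv2.imwrite("pics/seated.png",cv2.resize(s["image"][160:235,255:345],(720,600),interpolation=cv2.INTER_CUBIC)[:,:,::-1])
for q,z in(("crank_grip",.28),("crank_socket",.2)):
  for pic in(s,t):
    for o in arm.landmark_of(pic,q)[:1]: print(q,round(o["score"],2),np.round(o["point"],1), atz(pic,o["point"],z).round(4))
X=cloud(s).reshape(-1,3); k=X[(np.hypot(X[:,0]-.68,X[:,1]+.076)<.03)&(X[:,2]>.28)&(X[:,2]<.325)]; print(len(k),k.mean(0),np.percentile(k,[2,98],axis=0))
E
```

```text
t: 10.55
position: [0.6175, -0.0537, 0.2723]
tcp_rot: [-0.578, -0.406, 0.581, -0.404]
force: [0.8, -0.5, 0.1]
finger_gap: 0.534
t: 10.97
position: [0.6191, -0.0536, 0.356]
tcp_rot: [0.499, 0.501, -0.499, 0.501]
force: [-0.1, 0.6, -1.8]
finger_gap: 0.596
t 10.97 p [ 0.6191 -0.0536  0.356 ] F [-0.1  0.6 -1.8] gap 0.596
[[0.001, 1.0, 0.004], [0.0, 0.004, -1.0], [-1.0, 0.001, -0.0]] q7 [ 0.29  0.27 -0.36  1.34  0.09  1.55 -1.62]
shift tool [11.1 61.3 23. ]
zyaw -89.76 twist rad 0.004
crank_grip 0.79 [263.3 194.2] [ 0.6902 -0.0523  0.28  ]
crank_grip 0.55 [305.9 280.2] [0.4382 0.0318 0.28  ]
crank_socket 0.64 [303.7 218.5] [ 0.5945 -0.0363  0.2   ]
111 [ 0.68345914 -0.07049509  0.29426698] [[ 0.67158676 -0.08269478  0.28048241]
 [ 0.69487563 -0.06289801  0.30403517]]
```

View pics/seated.png

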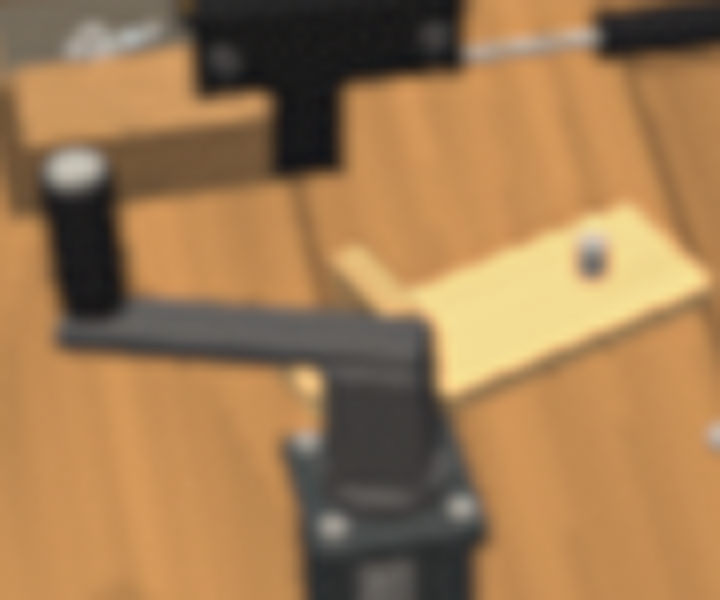

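The crank is seated upright with its hub down on the collar (380,490) and the grip at (85,230). I'll go to the grip.

```bash
python3 -m jog '[{"xyz":[0,32,11.5],"twist":0,"fingers":0.6},{"xyz":[0,31,11.5],"twist":0,"fingers":0.6},{"xyz":[0,0,0],"twist":0,"fingers":0.6},{"xyz":[30,0,0],"twist":0,"fingers":0.6},{"xyz":[30,0,0],"twist":0,"fingers":0.6}]' 25 &&
python3 -m jog '[{"xyz":[13,0,0],"twist":0,"fingers":0.6},{"xyz":[0,0,0],"twist":0,"fingers":0.35},{"xyz":[0,0,0],"twist":0,"fingers":0},{"xyz":[0,0,0],"twist":0,"fingers":0},{"xyz":[0,0,0],"twist":0,"fingers":0}]' 25 &&
python3 -m jog '[{"xyz":[0,0,0],"twist":0,"fingers":0},{"xyz":[0,0,0],"twist":0,"fingers":0}]' 25
python3 -c "from h import *; st()"
```

```text
t: 11.68
position: [0.6832, -0.0767, 0.2951]
tcp_rot: [0.501, 0.499, -0.5, 0.5]
force: [0.2, 0.6, -1.4]
finger_gap: 0.6
t: 12.1
position: [0.6827, -0.0767, 0.2844]
tcp_rot: [0.501, 0.499, -0.5, 0.5]
force: [-0.6, -0.4, 0.7]
finger_gap: 0.38
t: 12.27
position: [0.6825, -0.0768, 0.2836]
tcp_rot: [0.501, 0.499, -0.5, 0.5]
force: [2.5, -0.8, 2.4]
finger_gap: 0.278
t 12.27 p [ 0.6825 -0.0768  0.2836] F [ 2.5 -0.8  2.4] gap 0.278
[[0.002, 1.0, -0.001], [-0.0, -0.001, -1.0], [-1.0, 0.002, 0.0]] q7 [ 0.28  0.42 -0.34  1.29  0.14  1.46 -1.62]
```

```bash
python3 - <<'E'
import numpy as np
a=np.radians(-20-12*np.arange(31)); P=90*np.c_[np.cos(a),-np.sin(a)]
D=np.diff(P,axis=0).round(1)
for i in range(6): print(i,"to",-20-60*(i+1),D[5*i:5*i+5].tolist(),"end off",P[5*i+5].round(1))
E
python3 -m jog '[{"xyz":[0,-3,7.7],"twist":0,"fingers":0},{"xyz":[0,0,0],"twist":0,"fingers":0}]' 25; python3 -c "from h import *; st()"
```

```text
0 to -80 [[-8.2, 16.9], [-11.6, 14.8], [-14.4, 12.1], [-16.6, 8.8], [-18.1, 5.2]] end off [15.6 88.6]
1 to -140 [[-18.8, 1.3], [-18.6, -2.6], [-17.7, -6.4], [-16.0, -10.0], [-13.5, -13.1]] end off [-68.9  57.9]
2 to -200 [[-10.5, -15.6], [-7.0, -17.4], [-3.3, -18.5], [0.7, -18.8], [4.6, -18.3]] end off [-84.6 -30.8]
3 to -260 [[8.2, -16.9], [11.6, -14.8], [14.4, -12.1], [16.6, -8.8], [18.1, -5.2]] end off [-15.6 -88.6]
4 to -320 [[18.8, -1.3], [18.6, 2.6], [17.7, 6.4], [16.0, 10.0], [13.5, 13.1]] end off [ 68.9 -57.9]
5 to -380 [[10.5, 15.6], [7.0, 17.4], [3.3, 18.5], [-0.7, 18.8], [-4.6, 18.3]] end off [84.6 30.8]
t: 12.43
position: [0.6791, -0.0845, 0.2837]
tcp_rot: [0.501, 0.499, -0.499, 0.5]
force: [1.3, 3.8, 7.4]
finger_gap: 0.28
t 12.43 p [ 0.6791 -0.0845  0.2837] F [1.3 3.8 7.4] gap 0.28
[[0.002, 1.0, -0.001], [0.001, -0.001, -1.0], [-1.0, 0.002, -0.001]] q7 [ 0.3   0.41 -0.34  1.3   0.13  1.45 -1.6 ]
```

```bash
python3 -m jog '[{"xyz":[0,-5.2,9.2],"twist":0,"fingers":0},{"xyz":[0,-11.6,14.8],"twist":0,"fingers":0},{"xyz":[0,-14.4,12.1],"twist":0,"fingers":0},{"xyz":[0,-16.6,8.8],"twist":0,"fingers":0},{"xyz":[0,-18.1,5.2],"twist":0,"fingers":0}]' 25
python3 -c "from h import *; st()"
```

```text
t: 12.85
position: [0.6142, -0.1347, 0.2845]
tcp_rot: [0.502, 0.498, -0.499, 0.501]
force: [4.6, 3.9, 8.5]
finger_gap: 0.283
t 12.85 p [ 0.6142 -0.1347  0.2845] F [4.6 3.9 8.5] gap 0.283
[[0.006, 1.0, -0.001], [0.001, -0.001, -1.0], [-1.0, 0.006, -0.001]] q7 [ 0.4   0.29 -0.33  1.45  0.09  1.41 -1.5 ]
```

Forces are as expected, about 5 N tangential. I'll carry on round to -260°.

```bash
python3 -m jog '[{"xyz":[0,-18.8,1.3],"twist":0,"fingers":0},{"xyz":[0,-18.6,-2.6],"twist":0,"fingers":0},{"xyz":[0,-17.7,-6.4],"twist":0,"fingers":0},{"xyz":[0,-16,-10],"twist":0,"fingers":0},{"xyz":[0,-13.5,-13.1],"twist":0,"fingers":0}]' 25
python3 -m jog '[{"xyz":[0,-10.5,-15.6],"twist":0,"fingers":0},{"xyz":[0,-7,-17.4],"twist":0,"fingers":0},{"xyz":[0,-3.3,-18.5],"twist":0,"fingers":0},{"xyz":[0,0.7,-18.8],"twist":0,"fingers":0},{"xyz":[0,4.6,-18.3],"twist":0,"fingers":0}]' 25
python3 -m jog '[{"xyz":[0,0,0],"twist":0,"fingers":0}]' 25
python3 -c "from h import *; st()"
```

```text
t: 13.27
position: [0.5279, -0.1082, 0.2846]
tcp_rot: [-0.501, -0.496, 0.502, -0.501]
force: [-1.5, -11.1, 11.5]
finger_gap: 0.28
t: 13.68
position: [0.5084, -0.0167, 0.2837]
tcp_rot: [-0.498, -0.5, 0.504, -0.498]
force: [-23.2, -0.7, 20.8]
finger_gap: 0.279
t: 13.77
position: [0.5102, -0.0118, 0.2838]
tcp_rot: [0.498, 0.502, -0.501, 0.499]
force: [-24.0, 4.5, 21.0]
finger_gap: 0.28
t 13.77 p [ 0.5102 -0.0118  0.2838] F [-24.    4.5  21. ] gap 0.28
[[-0.004, 1.0, 0.002], [-0.0, 0.002, -1.0], [-1.0, -0.004, 0.0]] q7 [ 0.35  0.06 -0.43  1.72  0.02  1.38 -1.65]
```

Radial force has built up to 24 N because the commanded circle is slightly off-centre. I'll shift outward to relieve it.

```bash
python3 -m jog '[{"xyz":[0,-2.5,0],"twist":0,"fingers":0},{"xyz":[0,0,0],"twist":0,"fingers":0}]' 25
python3 -c "from h import *; st()"
```

```text
t: 13.93
position: [0.5087, -0.0145, 0.2835]
tcp_rot: [-0.499, -0.5, 0.501, -0.5]
force: [-12.4, 3.1, 14.6]
finger_gap: 0.283
t 13.93 p [ 0.5087 -0.0145  0.2835] F [-12.4   3.1  14.6] gap 0.283
[[-0.002, 1.0, -0.0], [-0.0, -0.0, -1.0], [-1.0, -0.002, 0.0]] q7 [ 0.35  0.05 -0.42  1.72  0.02  1.37 -1.65]
```

```bash
python3 -m jog '[{"xyz":[-0.5,6.2,-16.9],"twist":0,"fingers":0},{"xyz":[-0.5,11.6,-14.8],"twist":0,"fingers":0},{"xyz":[0,14.4,-12.1],"twist":0,"fingers":0},{"xyz":[0,16.6,-8.8],"twist":0,"fingers":0},{"xyz":[0,18.1,-5.2],"twist":0,"fingers":0}]' 25
python3 -m jog '[{"xyz":[0,0,0],"twist":0,"fingers":0}]' 25
python3 -c "from h import *; st()"
```

```text
t: 14.35
position: [0.5766, 0.0451, 0.2847]
tcp_rot: [0.5, 0.501, -0.5, 0.5]
force: [-7.6, 4.1, 10.5]
finger_gap: 0.28
t: 14.43
position: [0.5788, 0.0456, 0.2844]
tcp_rot: [0.5, 0.501, -0.499, 0.5]
force: [-5.7, 6.4, 11.6]
finger_gap: 0.286
t 14.43 p [0.5788 0.0456 0.2844] F [-5.7  6.4 11.6] gap 0.286
[[0.001, 1.0, 0.002], [0.003, 0.002, -1.0], [-1.0, 0.001, -0.003]] q7 [ 0.25  0.21 -0.47  1.56  0.09  1.39 -1.8 ]
```

```bash
python3 -m jog '[{"xyz":[-0.5,18.8,-2],"twist":0,"fingers":0},{"xyz":[0,18.6,2.6],"twist":0,"fingers":0},{"xyz":[0,17.7,6.4],"twist":0,"fingers":0},{"xyz":[0,16,10],"twist":0,"fingers":0},{"xyz":[0,13.5,13.1],"twist":0,"fingers":0}]' 25
python3 -m jog '[{"xyz":[0,0,0],"twist":0,"fingers":0}]' 25
python3 -c "from h import *; st()"
```

```text
t: 14.85
position: [0.6633, 0.0173, 0.2855]
tcp_rot: [0.501, 0.502, -0.497, 0.5]
force: [0.6, 10.7, 7.0]
finger_gap: 0.282
t: 14.93
position: [0.6658, 0.014, 0.2856]
tcp_rot: [0.503, 0.499, -0.497, 0.5]
force: [8.1, 9.1, 6.4]
finger_gap: 0.281
t 14.93 p [0.6658 0.014  0.2856] F [8.1 9.1 6.4] gap 0.281
[[0.007, 1.0, -0.0], [0.005, -0.0, -1.0], [-1.0, 0.007, -0.005]] q7 [ 0.23  0.38 -0.44  1.35  0.16  1.44 -1.77]
```

```bash
python3 -m jog '[{"xyz":[0,11.8,15],"twist":0,"fingers":0},{"xyz":[0,7,17.4],"twist":0,"fingers":0},{"xyz":[0,3.3,18.5],"twist":0,"fingers":0},{"xyz":[0,-0.7,18.8],"twist":0,"fingers":0},{"xyz":[0,-4.6,18.3],"twist":0,"fingers":0}]' 25
python3 -m jog '[{"xyz":[0,0,0],"twist":0,"fingers":0}]' 25
python3 - <<'E'
from h import *
st(); s=arm.snapshot("scene"); cv2.imwrite("pics/turn1.png",cv2.resize(s["image"][170:290,240:400],(720,540),interpolation=cv2.INTER_CUBIC)[:,:,::-1])
for q in("shelf_hole","post_hole"):
    for o in arm.landmark_of(s,q)[:1]: print(q,o)
E
```

```text
t: 15.35
position: [0.6818, -0.0742, 0.286]
tcp_rot: [0.503, 0.499, -0.497, 0.502]
force: [7.0, 4.8, 5.7]
finger_gap: 0.28
t: 15.43
position: [0.68, -0.0794, 0.2856]
tcp_rot: [0.503, 0.497, -0.5, 0.5]
force: [8.3, 0.2, 8.1]
finger_gap: 0.283
t 15.43 p [ 0.68   -0.0794  0.2856] F [8.3 0.2 8.1] gap 0.283
[[0.005, 1.0, -0.005], [-0.001, -0.005, -1.0], [-1.0, 0.005, 0.001]] q7 [ 0.33  0.42 -0.4   1.29  0.16  1.46 -1.63]
shelf_hole {'point': [365.8, 254.9], 'score': 0.89}
post_hole {'point': [362.5, 252.8], 'score': 0.58}
```

View pics/turn1.png

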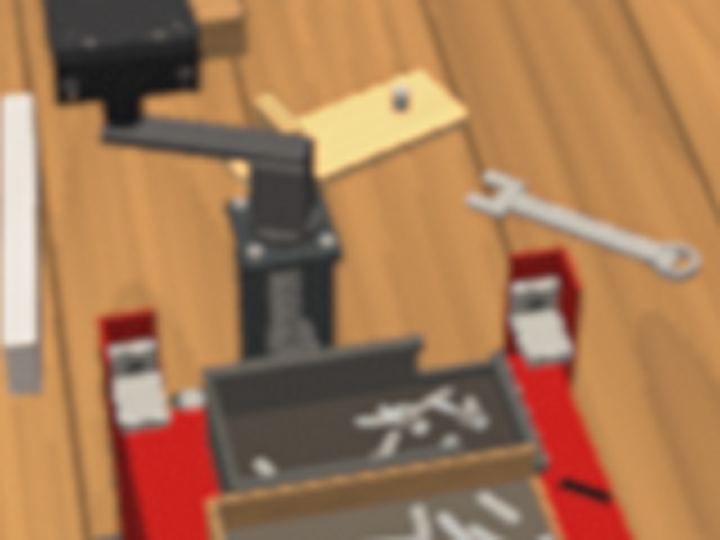

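One turn done: the crank is still down on the collar and the shelf has just begun to lift. I'll start turn two and track the shelf's height by depth.

```bash
cat > sh.py <<'E'
from h import *
p=arm.snapshot("top"); c=cloud(p); X=c.reshape(-1,3); I=p["image"].reshape(-1,3).astype(int)
red=(I[:,0]>120)&(I[:,1]<60)&(X[:,2]>.09)&(X[:,2]<.18)&(X[:,0]>.44)&(X[:,0]<.50)&(X[:,1]>.05)&(X[:,1]<.43)
k=X[red]; f2=np.polyfit(k[:,1],k[:,2],1); r=k[:,2]-np.polyval(f2,k[:,1]); k=k[abs(r)<.008]; f2=np.polyfit(k[:,1],k[:,2],1); print("shelf n",len(k),"slope deg",round(np.degrees(np.arctan(f2[0])),2),"rise left mm",round(-425*f2[0]*-1,1))
st()
E
python3 sh.py
python3 -m jog '[{"xyz":[0,-7.7,16.9],"twist":0,"fingers":0},{"xyz":[0,-11.6,14.8],"twist":0,"fingers":0},{"xyz":[0,-14.4,12.1],"twist":0,"fingers":0},{"xyz":[0,-16.6,8.8],"twist":0,"fingers":0},{"xyz":[0,-18.1,5.2],"twist":0,"fingers":0}]' 25
python3 -m jog '[{"xyz":[0,-18.8,1.3],"twist":0,"fingers":0},{"xyz":[0,0,0],"twist":0,"fingers":0}]' 25
python3 sh.py
```

```text
shelf n 32 slope deg 0.0 rise left mm 0.0
t 15.63 p [ 0.6807 -0.0771  0.2859] F [ 7.8 -2.   7.2] gap 0.281
[[0.007, 1.0, -0.003], [-0.001, -0.003, -1.0], [-1.0, 0.007, 0.001]] q7 [ 0.33  0.42 -0.4   1.29  0.16  1.46 -1.63]
t: 16.05
position: [0.6116, -0.1339, 0.2858]
tcp_rot: [0.502, 0.498, -0.499, 0.501]
force: [6.6, 3.0, 8.1]
finger_gap: 0.279
t: 16.22
position: [0.5905, -0.135, 0.2861]
tcp_rot: [0.502, 0.498, -0.5, 0.501]
force: [3.1, -0.3, 6.1]
finger_gap: 0.28
shelf n 47 slope deg 0.49 rise left mm 3.6
t 16.27 p [ 0.5911 -0.1351  0.2859] F [ 0.8 -0.8  7.6] gap 0.279
[[0.004, 1.0, -0.002], [-0.001, -0.002, -1.0], [-1.0, 0.004, 0.001]] q7 [ 0.47  0.25 -0.39  1.5   0.1   1.4  -1.5 ]
```

```bash
python3 -m jog '[{"xyz":[0,-18.6,-2.6],"twist":0,"fingers":0},{"xyz":[0,-17.7,-6.4],"twist":0,"fingers":0},{"xyz":[0,-16.2,-10],"twist":0,"fingers":0},{"xyz":[0,-13.7,-13.1],"twist":0,"fingers":0}]' 25
python3 -m jog '[{"xyz":[0,-10.8,-15.6],"twist":0,"fingers":0},{"xyz":[0,-7.3,-17.4],"twist":0,"fingers":0},{"xyz":[0,-3.6,-18.5],"twist":0,"fingers":0},{"xyz":[0,0.4,-18.8],"twist":0,"fingers":0},{"xyz":[0,4.3,-18.3],"twist":0,"fingers":0}]' 25
python3 - <<'E'
from h import *
st(); p=arm.snapshot("top"); c=cloud(p); X=c.reshape(-1,3); I=p["image"].reshape(-1,3).astype(int)
roi=(X[:,2]>.09)&(X[:,2]<.18)&(X[:,0]>.43)&(X[:,0]<.50)&(X[:,1]>.05)&(X[:,1]<.43)&(I[:,0]>2*I[:,1])
k=X[roi]; print(len(k)); 
for lo in np.arange(.03,.45,.04):
    m=(k[:,1]>=lo)&(k[:,1]<lo+.04); print(round(lo,2),m.sum(),np.median(k[m],axis=0).round(4) if m.any() else '')
c0=np.load("c0.npy"); Z=c0.reshape(-1,3)[roi]; 
for lo in np.arange(.03,.45,.04):
    m=(k[:,1]>=lo)&(k[:,1]<lo+.04); print(round(lo,2),"dz",((k[m]-Z[m])[:,2]*1000).mean().round(2) if m.any() else '')
E
```

```text
t: 16.6
position: [0.5261, -0.1036, 0.2855]
tcp_rot: [0.502, 0.497, -0.5, 0.501]
force: [10.4, -0.1, 3.4]
finger_gap: 0.28
t: 17.02
position: [0.5087, -0.0156, 0.2853]
tcp_rot: [-0.501, -0.497, 0.501, -0.501]
force: [5.1, -9.3, 3.7]
finger_gap: 0.282
t 17.02 p [ 0.5087 -0.0156  0.2853] F [ 5.1 -9.3  3.7] gap 0.282
[[0.004, 1.0, -0.004], [-0.004, -0.004, -1.0], [-1.0, 0.004, 0.004]] q7 [ 0.41  0.05 -0.49  1.72  0.03  1.37 -1.65]
2404
0.03 68 [0.4642 0.0615 0.1443]
0.07 200 [0.4641 0.0933 0.1448]
0.11 235 [0.4687 0.1272 0.1456]
0.15 329 [0.4707 0.1703 0.1471]
0.19 322 [0.4681 0.2098 0.1474]
0.23 276 [0.463  0.2466 0.1485]
0.27 229 [0.4627 0.2927 0.1489]
0.31 254 [0.4576 0.3304 0.1499]
0.35 263 [0.4551 0.3691 0.1506]
0.39 228 [0.4547 0.412  0.1513]
0.43 0 
0.03 dz -8.64
0.07 dz 9.69
0.11 dz 3.03
0.15 dz 3.9
0.19 dz -9.93
0.23 dz 0.72
0.27 dz 4.45
0.31 dz -1.51
0.35 dz -2.83
0.39 dz 1.31
0.43 dz
```

The shelf is now about 8.5 mm below level by depth, so about 0.85 turn remains. Carrying on.

```bash
cat > sh.py <<'E'
from h import *
import sys
th=np.radians(float(sys.argv[1])); r=np.array([np.cos(th),np.sin(th)]); t=np.array([np.sin(th),-np.cos(th)])
o=arm.get_obs(); F=np.array(o["force"])[:2]; pos=np.array(o["position"])
p=arm.snapshot("top"); X=cloud(p).reshape(-1,3); I=p["image"].reshape(-1,3).astype(int)
k=X[(X[:,2]>.11)&(X[:,2]<.17)&(X[:,0]>.43)&(X[:,0]<.50)&(X[:,1]>.05)&(X[:,1]<.43)&(I[:,0]>2*I[:,1])]
for _ in range(4):
    f2=np.polyfit(k[:,1],k[:,2],1); k=k[abs(k[:,2]-np.polyval(f2,k[:,1]))<.006]
F2=np.array(arm.get_obs()["force"])[:2]
print("shelf n",len(k),"below level mm",round(425*f2[0],1),"| radial",(F@r).round(1),(F2@r).round(1),"resist",-(F@t).round(1),-(F2@t).round(1),"Fz",o["force"][2].round(1),"hand ang",np.degrees(np.arctan2(pos[1]+.0455,pos[0]-.5955)).round(1),"pos",pos.round(4),"t",round(o["t"],2))
E
python3 sh.py 160
python3 -m jog '[{"xyz":[0,8.6,-16.9],"twist":0,"fingers":0},{"xyz":[0,11.6,-14.8],"twist":0,"fingers":0},{"xyz":[0,14.4,-12.1],"twist":0,"fingers":0},{"xyz":[0,16.6,-8.8],"twist":0,"fingers":0},{"xyz":[0,18.1,-5.2],"twist":0,"fingers":0}]' 25
python3 sh.py 100
python3 -m jog '[{"xyz":[0,18.8,-1.5],"twist":0,"fingers":0},{"xyz":[0,18.6,2.4],"twist":0,"fingers":0},{"xyz":[0,17.7,6.2],"twist":0,"fingers":0},{"xyz":[0,16.2,10],"twist":0,"fingers":0},{"xyz":[0,13.8,13.1],"twist":0,"fingers":0}]' 25
python3 sh.py 40
```

```text
shelf n 2293 below level mm 7.8 | radial -6.7 -2.5 resist 3.0 1.5 Fz 3.6 hand ang 158.4 pos [ 0.51   -0.0116  0.2853] t 17.07
t: 17.53
position: [0.5772, 0.045, 0.2851]
tcp_rot: [-0.5, -0.5, 0.5, -0.5]
force: [-6.9, -0.4, 11.4]
finger_gap: 0.282
shelf n 2077 below level mm 5.9 | radial 0.7 2.9 resist 6.8 5.2 Fz 11.4 hand ang 101.4 pos [0.5772 0.045  0.2851] t 17.53
t: 18.0
position: [0.6634, 0.017, 0.2853]
tcp_rot: [0.501, 0.501, -0.498, 0.5]
force: [-3.1, 6.7, 9.0]
finger_gap: 0.278
shelf n 2399 below level mm 4.6 | radial 2.0 8.2 resist 7.1 3.3 Fz 9.0 hand ang 42.6 pos [0.6634 0.017  0.2853] t 18.0
```

```bash
python3 -m jog '[{"xyz":[0,11.5,15.3],"twist":0,"fingers":0},{"xyz":[0,7.3,17.4],"twist":0,"fingers":0},{"xyz":[0,3.3,18.5],"twist":0,"fingers":0},{"xyz":[0,-0.7,18.8],"twist":0,"fingers":0},{"xyz":[0,-4.6,18.3],"twist":0,"fingers":0}]' 25
python3 sh.py -20
python3 -m jog '[{"xyz":[0,-8.1,16.9],"twist":0,"fingers":0},{"xyz":[0,-11.6,14.8],"twist":0,"fingers":0},{"xyz":[0,-14.4,12.1],"twist":0,"fingers":0}]' 25
python3 sh.py -56
```

```text
t: 18.47
position: [0.6821, -0.0731, 0.2857]
tcp_rot: [0.502, 0.499, -0.497, 0.501]
force: [5.6, 5.6, 5.7]
finger_gap: 0.283
shelf n 2394 below level mm 3.1 | radial 3.4 5.1 resist 7.2 1.8 Fz 5.7 hand ang -17.7 pos [ 0.6821 -0.0731  0.2857] t 18.47
t: 18.77
position: [0.6474, -0.1192, 0.2856]
tcp_rot: [0.502, 0.498, -0.499, 0.501]
force: [5.3, 1.9, 6.2]
finger_gap: 0.282
shelf n 2413 below level mm 2.2 | radial 1.4 2.9 resist 5.4 5.4 Fz 6.2 hand ang -54.9 pos [ 0.6474 -0.1192  0.2856] t 18.77
```

```bash
python3 -m jog '[{"xyz":[0,-16.6,8.8],"twist":0,"fingers":0},{"xyz":[0,-18.1,5.2],"twist":0,"fingers":0}]' 25
python3 sh.py -80
python3 -m jog '[{"xyz":[0,-18.8,1.3],"twist":0,"fingers":0},{"xyz":[0,-18.6,-2.6],"twist":0,"fingers":0}]' 25
python3 sh.py -104
python3 -m jog '[{"xyz":[0,-9,-2.6],"twist":0,"fingers":0},{"xyz":[0,-8.7,-3.8],"twist":0,"fingers":0}]' 25
python3 sh.py -116
```

```text
t: 18.98
position: [0.6125, -0.1337, 0.2855]
tcp_rot: [0.502, 0.497, -0.499, 0.501]
force: [6.5, -0.4, 6.7]
finger_gap: 0.282
shelf n 2403 below level mm 1.0 | radial 1.5 3.5 resist 6.4 6.2 Fz 6.7 hand ang -79.1 pos [ 0.6125 -0.1337  0.2855] t 18.98
t: 19.2
position: [0.5748, -0.133, 0.2854]
tcp_rot: [0.502, 0.497, -0.5, 0.501]
force: [6.7, -1.8, 7.5]
finger_gap: 0.281
shelf n 2416 below level mm 0.5 | radial 0.2 4.3 resist 6.9 4.3 Fz 7.5 hand ang -103.3 pos [ 0.5748 -0.133   0.2854] t 19.2
t: 19.42
position: [0.5567, -0.1266, 0.2854]
tcp_rot: [0.501, 0.497, -0.501, 0.501]
force: [4.6, -5.4, 9.4]
finger_gap: 0.283
shelf n 2400 below level mm 0.2 | radial 2.8 3.6 resist 6.5 4.8 Fz 9.4 hand ang -115.6 pos [ 0.5567 -0.1266  0.2854] t 19.42
```

```bash
python3 -m jog '[{"xyz":[0,-8.2,-4.6],"twist":0,"fingers":0},{"xyz":[0,-7.7,-5.4],"twist":0,"fingers":0}]' 25
python3 sh.py -128
python3 -m jog '[{"xyz":[0,-7.1,-6.2],"twist":0,"fingers":0}]' 25
python3 sh.py -134
```

```text
t: 19.63
position: [0.5407, -0.117, 0.2853]
tcp_rot: [0.501, 0.497, -0.501, 0.501]
force: [2.5, -7.1, 8.8]
finger_gap: 0.283
shelf n 2427 below level mm 0.6 | radial 4.1 5.4 resist 6.3 5.3 Fz 8.8 hand ang -127.5 pos [ 0.5407 -0.117   0.2853] t 19.63
t: 19.77
position: [0.5337, -0.1113, 0.2852]
tcp_rot: [-0.501, -0.497, 0.501, -0.501]
force: [1.7, -8.3, 9.0]
finger_gap: 0.276
shelf n 2395 below level mm 0.1 | radial 4.8 6.6 resist 7.0 4.2 Fz 9.0 hand ang -133.2 pos [ 0.5337 -0.1113  0.2852] t 19.77
```

```bash
python3 -m jog '[{"xyz":[0,-6.8,-6.9],"twist":0,"fingers":0},{"xyz":[0,-5.9,-7.5],"twist":0,"fingers":0}]' 25
python3 sh.py -146
python3 -m jog '[{"xyz":[0,-5.2,-8.1],"twist":0,"fingers":0},{"xyz":[0,-4.3,-8.5],"twist":0,"fingers":0}]' 25
python3 sh.py -158
```

```text
t: 19.98
position: [0.5207, -0.0965, 0.2852]
tcp_rot: [-0.501, -0.497, 0.501, -0.501]
force: [2.7, -8.2, 7.8]
finger_gap: 0.277
shelf n 2406 below level mm -0.4 | radial 2.4 5.9 resist 8.3 5.6 Fz 7.8 hand ang -145.7 pos [ 0.5207 -0.0965  0.2852] t 19.98
t: 20.2
position: [0.5112, -0.0798, 0.2851]
tcp_rot: [-0.501, -0.497, 0.501, -0.501]
force: [3.0, -6.6, 7.8]
finger_gap: 0.281
shelf n 2394 below level mm -0.1 | radial -0.3 4.6 resist 7.2 6.0 Fz 7.8 hand ang -157.9 pos [ 0.5112 -0.0798  0.2851] t 20.2
```

```bash
python3 -m jog '[{"xyz":[0,-3.3,-8.9],"twist":0,"fingers":0},{"xyz":[0,-2.2,-9.2],"twist":0,"fingers":0}]' 25
python3 sh.py -170
python3 -m jog '[{"xyz":[0,-1.2,-9.4],"twist":0,"fingers":0}]' 25
python3 sh.py -176
```

```text
t: 20.42
position: [0.5057, -0.0618, 0.285]
tcp_rot: [-0.501, -0.497, 0.501, -0.501]
force: [2.2, -7.7, 8.1]
finger_gap: 0.281
shelf n 2409 below level mm -0.5 | radial -0.8 2.1 resist 7.9 6.1 Fz 8.1 hand ang -169.7 pos [ 0.5057 -0.0618  0.285 ] t 20.42
t: 20.55
position: [0.5045, -0.0532, 0.2849]
tcp_rot: [-0.501, -0.497, 0.502, -0.501]
force: [0.8, -9.0, 8.7]
finger_gap: 0.283
shelf n 2401 below level mm -0.2 | radial -0.1 0.7 resist 9.1 6.1 Fz 8.7 hand ang -175.1 pos [ 0.5045 -0.0532  0.2849] t 20.55
```

```bash
python3 -m jog '[{"xyz":[0,-0.2,-9.4],"twist":0,"fingers":0}]' 25
python3 sh.py -182
python3 -m jog '[{"xyz":[0,0.8,-9.4],"twist":0,"fingers":0}]' 25
python3 sh.py -188
```

```text
t: 20.68
position: [0.504, -0.0441, 0.2849]
tcp_rot: [-0.5, -0.497, 0.502, -0.5]
force: [-0.5, -9.5, 10.0]
finger_gap: 0.282
shelf n 2375 below level mm -0.8 | radial 0.2 0.4 resist 9.5 6.6 Fz 10.0 hand ang 179.1 pos [ 0.504  -0.0441  0.2849] t 20.68
t: 20.82
position: [0.5045, -0.0348, 0.2849]
tcp_rot: [-0.5, -0.497, 0.502, -0.5]
force: [-2.5, -10.5, 11.1]
finger_gap: 0.277
shelf n 2326 below level mm -0.8 | radial 1.1 0.4 resist 10.7 6.9 Fz 11.1 hand ang 173.3 pos [ 0.5045 -0.0348  0.2849] t 20.82
```

```bash
python3 -m jog '[{"xyz":[0,0.6,-4.7],"twist":0,"fingers":0}]' 25; python3 sh.py -191
python3 -m jog '[{"xyz":[0,0,0],"twist":0,"fingers":0}]' 25; python3 sh.py -191
```

```text
t: 20.95
position: [0.5053, -0.0293, 0.2849]
tcp_rot: [-0.5, -0.498, 0.502, -0.5]
force: [-2.2, -10.6, 10.5]
finger_gap: 0.283
shelf n 2331 below level mm -0.5 | radial 0.1 -0.3 resist 10.9 8.3 Fz 10.5 hand ang 169.8 pos [ 0.5053 -0.0293  0.2849] t 20.95
t: 21.08
position: [0.5054, -0.0286, 0.2849]
tcp_rot: [-0.5, -0.498, 0.502, -0.501]
force: [-1.6, -7.3, 10.0]
finger_gap: 0.28
shelf n 2329 below level mm -0.7 | radial 0.2 1.1 resist 7.5 7.5 Fz 10.0 hand ang 169.4 pos [ 0.5054 -0.0286  0.2849] t 21.08
```

Effort has climbed steadily from about 6.5 to 10.9 N while moving, and the shelf reads level within the depth noise, so it is snug. Letting go.

```bash
python3 -m jog '[{"xyz":[0,0,0.7],"twist":0,"fingers":0.3},{"xyz":[0,0,0],"twist":0,"fingers":0.45},{"xyz":[0,0,0],"twist":0,"fingers":0.6},{"xyz":[0,0,0],"twist":0,"fingers":0.6},{"xyz":[0,0,0],"twist":0,"fingers":0.6}]' 25
python3 -m jog '[{"xyz":[-5,0,0],"twist":0,"fingers":0.6},{"xyz":[-20,0,0],"twist":0,"fingers":0.6},{"xyz":[-40,0,0],"twist":0,"fingers":0.6},{"xyz":[-40,0,0],"twist":0,"fingers":0.6},{"xyz":[-20,0,0],"twist":0,"fingers":0.6}]' 25
python3 -m jog '[{"xyz":[0,-30,25],"twist":0,"fingers":0.6},{"xyz":[0,-20,30],"twist":0,"fingers":0.6},{"xyz":[0,0,30],"twist":0,"fingers":0.6},{"xyz":[0,0,0],"twist":0,"fingers":0.6},{"xyz":[0,0,0],"twist":0,"fingers":0.6}]' 25
python3 sh.py -191
python3 - <<'E'
from h import *
s=arm.snapshot("scene"); cv2.imwrite("pics/end.png",cv2.resize(s["image"][170:290,240:400],(720,540),interpolation=cv2.INTER_CUBIC)[:,:,::-1])
for q in("shelf_hole","post_hole"):
    for o in arm.landmark_of(s,q)[:1]: print(q,o)
E
```

```text
t: 21.55
position: [0.5047, -0.0264, 0.2831]
tcp_rot: [-0.5, -0.5, 0.5, -0.499]
force: [-0.4, 1.0, -1.0]
finger_gap: 0.515
t: 21.97
position: [0.5054, -0.0264, 0.4134]
tcp_rot: [0.501, 0.499, -0.499, 0.501]
force: [-0.0, 0.5, 0.7]
finger_gap: 0.598
t: 22.38
position: [0.4545, -0.1132, 0.4087]
tcp_rot: [0.501, 0.499, -0.501, 0.499]
force: [-0.2, 0.1, -0.0]
finger_gap: 0.6
shelf n 2392 below level mm -0.1 | radial 0.2 -0.3 resist -0.1 -1.2 Fz -0.0 hand ang -154.3 pos [ 0.4545 -0.1132  0.4087] t 22.38
shelf_hole {'point': [367.5, 221.4], 'score': 0.55}
post_hole {'point': [363.0, 250.6], 'score': 0.68}
```

View pics/end.png

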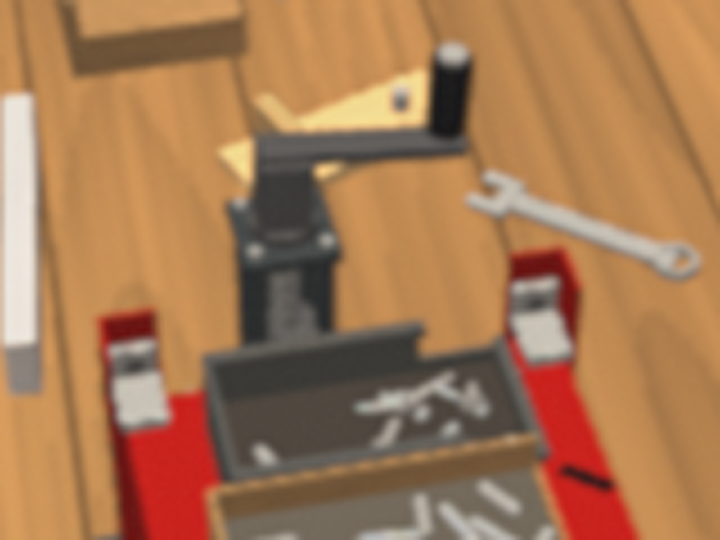

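The crank stands on the collar at (285,235) with nothing touching it, and the shelf is up under the lugs at (140,400) and (545,335). The spanner and level are where they were. Handing in.

```bash
python3 -c "
from h import *
st(); print(arm.close_job())"
```

```text
t 22.58 p [ 0.4552 -0.1105  0.4086] F [-0.1  0.  -0.2] gap 0.603
[[-0.0, 1.0, 0.001], [0.0, 0.001, -1.0], [-1.0, -0.0, -0.0]] q7 [ 0.6  -0.06 -0.43  1.58 -0.02  1.62 -1.4 ]
the job is handed in; nothing more can be done
None
```

I lifted the crank off its rest, seated it on the jack's shaft and wound it about 2.5 turns clockwise by the grip. I stopped when the effort, measured while moving, had climbed from about 6.5 N to 10.9 N. I then let go, drew the hand clear and handed the job in at 22.6 s.

**Final checks that agreed**
- The shelf read level by depth: -0.1 mm at its hole, with roughly 0.5 mm of noise.
- The hub stood fully down on the collar in the last picture.
- The hand read almost no force, and the bystanders in view had not moved.

**Checks that failed or are uncertain**
- **Hole detection:** the network's last `shelf_hole` point was about 29 pixels from `post_hole`, with a score of 0.55. That contradicts both the depth reading and the picture, so I ignored it as a false detection.
- **Lug load:** I could not measure the force on the lugs directly; I judged it only from the effort at the grip.
- **Sideways force:** my circle was slightly off-centre in the first turn, which put about 24 N of sideways force on the grip for a moment before I corrected it.

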